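# Reset the carton stop of a pharmacy feed tray to its size marker

## Task

The carton stop on the feed tray has to be set for a new box size: swing its clamp lever fully open, slide the carriage along the rail until the tip of its thin stop plate lines up with the point of the arrow-shaped marker (not the round one), to within about 3 mm, then swing the lever fully back to lock it. Never drag the carriage while it is clamped, and leave the cartons and the bottle beside it as they are.

Things in the scene. Friction and masses are not known exactly. Their poses are not given: they have to be found in the camera images.
- feed_tray: Fixed aluminium plate 280 x 560 mm, 12 mm thick. Origin at table height in the middle of the rail's length; y runs along the rail, x across it (away from the robot). Steel rail at x -7 to 33 mm, top 30 mm above the table; white marker strip at x 155 to 185 mm, top at 30 mm; the carton lane lies between. Rail end stops 52 mm high at y = +-257 mm.
- carriage (a joint): Slide of the carriage along the tray's +y, m, 0 = middle, limits -0.15 to 0.15; it drags with about 5 N. The carriage is a grey block 105 (x) x 85 (y) mm, top 51 mm above the table, with an upright grip fin and a clamp lever on top and a steel stop plate (6 mm thick in y, top 71 mm above the table) reaching across the lane.
- grip (a point): Point in the carriage's upright grey grip fin, 90 mm above the table, 33 mm in tray x from the rail line, in the plane of the stop plate. Fin: 36 mm (tray x) x 22 mm (tray y), from 51 to 106 mm above the table; pinch it from above across its 22 mm. Axes as the tray's.
- stop_tip (a point): Far end of the stop plate, on the plate's middle plane, 40 mm above the table, 112 mm in tray x beyond the grip fin's middle. Axes as the tray's.
- lever (a joint): Angle of the clamp lever about a vertical axis, rad: 0 = locked, pointing along tray +y (parallel to the rail); 1.4 = fully open, pointing towards tray -x (counter-clockwise seen from above). It stays where it is left. The clamp is on below about 0.3; about 2 N at the knob turn it.
- lever_knob (a point): Point in the upright black cylindrical knob at the lever's end, 93 mm above the table, 80 mm from the pivot. Knob: 20 mm diameter, from 61 to 111 mm above the table; the flat dark lever arm under it is 16 mm wide, 61 to 71 mm above the table.
- lever_pivot (a point): Point on the lever's vertical pivot axis, 93 mm above the table; on the carriage, 30 mm in tray -x from the rail line, level in y with the stop plate. Axes as the tray's.
- arrow_tip (a point): The point of the black arrow-shaped marker: a 44 mm wide (y) arrow head with a short shank, 51 mm long, 22 mm high, fixed on the white strip, its tip pointing in tray -x at the lane. 41 mm above the table, 6 mm in x beyond the stop plate's end. Axes as the tray's. The mark to set to.
- round_marker: The other marker, a black round disc 44 mm across and 22 mm high fixed on the white strip on the other side of the start; not the one to use. Origin 13 mm in tray -x from the disc's centre, on its underside.
- lane_carton: White carton with a blue band, 85 x 34 mm, 60 mm high, standing in the lane at its tray -y end. Origin under its middle. Bystander.
- table_carton: White carton with a green band, 70 x 115 mm, 45 mm high, on the table to the robot's left. Origin under its middle. Bystander.
- pill_bottle: White jar 60 mm across, 100 mm high, standing on the table to the robot's right. Origin under its middle. Bystander.

How it is judged:
On the way, in this order (a step that is already met when the one before it is completed fails the run):
1. the clamp lever is swung open (beyond 1.1 rad) (value of joint lever above 1.1 rad), for 0.2 s.
2. with the lever still open (beyond 0.7 rad), the stop plate's tip is within 4 mm of the arrow's point along the rail (y of stop_tip in the frame of arrow_tip between -0.004 and 0.004 m and value of joint lever above 0.7 rad), for 0.3 s.
At the end, for the whole second after the job is handed in: The stop plate's tip is within 4 mm of the arrow marker's point along the rail, the carriage is at rest, and the clamp lever is locked again (below 0.15 rad); no bystander has been displaced by more than 15 mm (y of stop_tip in the frame of arrow_tip between -0.004 and 0.004 m and value of joint lever below 0.15 rad and velocity of joint carriage between -0.005 and 0.005 m/s); the robot touches nothing.
It fails at once if the carriage is dragged along (faster than 50 mm/s) while clamped (lever below 0.3 rad) (value of joint lever below 0.3 rad and (velocity of joint carriage above 0.05 m/s or velocity of joint carriage below -0.05 m/s)).
It fails at once if the lane carton is moved by more than 15 mm (distance of lane_carton from where it was at the start of the episode above 0.015 m).
It fails at once if the table carton is moved by more than 15 mm (distance of table_carton from where it was at the start of the episode above 0.015 m).
It fails at once if the pill bottle is moved by more than 15 mm (distance of pill_bottle from where it was at the start of the episode above 0.015 m).
It also fails if it takes over 64 s, if anything falls off the work surface, if the arm or the gripper's body presses on something with over 40 N, if the wrist force passes 120 N, or if a joint passes its speed limit or range.

## Robot

A 6-joint arm with a two-finger parallel gripper is mounted at the origin on the work surface. World frame = base frame: x ahead of the robot, y to its left, z up, the work surface at z = 0. Lengths are in m, angles in rad, forces in N, time in s.
With the tool pointing down it reaches from about 0.25 to 0.725 m from the base axis. Payload 4 kg.
Tool frame: the origin (TCP) lies at the very end of the fingers, on their centre line; the grasp point (between the pads) lies 19 mm behind it; z points along the fingers, y is the line along which they close (so a half turn about z gives the same grasp; the last joint's range is limited). The gripper opens to 85 mm and grips with 20 to 120 N. Pads are 22 mm wide; open, the fingers measure 114 mm over their backs; the gripper's body (76 mm by 85 mm) begins 54 mm behind the grasp point. The pads swing forward as they close: fully open they stand 13 mm farther back than shut.
Start: joints at [-1.111, 0.241, 0.005, 1.335, 0, 1.571], TCP at [0.222, -0.448, 0.231] pointing down, gripper open.
Joint ranges: [-2.72, 2.72], [-1.05, 1.87], [-1.09, 1.28], [-1.99, 2.15], [-1.42, 1.44], [-3.14, 3.14]. Speed limits (rad/s): [2.79, 2.79, 3.14, 3.14, 3.14, 3.14].

## Interface

Orientations are given as a unit quaternion [x, y, z, w].
In Python, from workcell import monitor, viewer, job gives the robot as it stands.
- The arm moves only by the tool arm_command, never from a script. Its argument "increments" is a list of rows, each an object of numbers: "dx", "dy", "dz": the shift along the tool's x, y, z in cm; "wx", "wy", "wz": the turn, a rotation vector about the tool's x, y, z in rad; "grip": the finger opening in cm, from 0 to 8.54. In form: [{"dx": .., "dy": .., "dz": .., "wx": .., "wy": .., "wz": .., "grip": ..}, ...]. A call has 1 to 10 rows; each row is the pose to reach, as a shift and turn from the pose commanded when the call began, along the tool's axes at that moment; what a row does not reach only later rows make up. A row lasts 1/10 s, in which the tool goes at most 50 mm and 8.59 degrees, less where a joint would pass 70% of its speed; a pose out of reach is approached as far as the arm can. A call with a gripper value outside its range is refused whole. The fingers move at their own pace and stop on an object; the grip force is fixed at half the most. Time passes only in rows, so rows that repeat a pose let the fingers close. It gives the time, the measured TCP pose, the force, the opening and the grip force at its end, in the units of the state.
- monitor.get_obs(): the state, without advancing time (a new reading comes with each control period).
- viewer.camera(name): name is "scene" or "top" or "wrist"; returns (picture, depth): 420x560x3 uint8, red, green, blue; 420x560 float32, m along the optical axis (not along the pixel's ray), 0 where there is no reading.
- viewer.get_calibration(name): a dict with "fovy" (degrees; the focal length in pixels is half the picture's height over the tangent of half this angle, whatever the lens; pixels are square), "cx", "cy" (the principal point, pixels), "dist_coeffs" ([k1, k2, p1, p2, k3] as OpenCV has them; the pictures are not rectified), "view" (4x4, takes a point from world to camera coordinates). Camera axes: x right, y up, looking along -z (the intrinsics and any distortion apply to the point x, -y, -z); pixel columns grow to the right and rows downward; lengths in m; the calibration is good to about 2 mm. A picture is of the moment at which its call begins: read the wrist's pose just before it. get_calibration takes no time and is no camera call; for the wrist camera it gives the pose at the moment of the call.
- job.job_done(): hands the job in; it is judged then, once.
The state is a dict: "clock": time; "joint_pos": joint angles; "joint_vel": joint speeds; "tau": joint torques, N m; "eef_pos": TCP position; "tool_rot": TCP orientation; "ft_force": force on the tool from outside, world axes, zero at the start; "ft_torque": the same for the moment, N m; "grip_width": finger opening in m; "grasp_force": force on a finger pad.
Only numpy, scipy, OpenCV 4.12 (cv2) and the standard library are available. Lean on these libraries where they do the work, as an engineer would, in place of code of your own. Each camera call takes 0.05 s, during which the arm holds its last target. There are 200 camera calls.

## Working session

There is one attempt and no reset: what is moved stays moved. The work goes in short steps, Python scripts to look and compute and a tool call to move; the robot and the scene stay as the last step left them, time stands still between calls to the robot, and variables do not carry over. Pictures are saved under pics/ and viewed, at most 10 in all, crops included, and the job is handed in when it is done.

Besides the shell and the picture viewer there is one more tool, called as a command line: name --argument value ..., lists and objects as JSON in quotes. arm_command: Moves the arm, as the interface text tells. Its arguments: {"type":"object","properties":{"increments":{"type":"array","items":{"type":"object","properties":{"dx":{"type":"number"},"dy":{"type":"number"},"dz":{"type":"number"},"wx":{"type":"number"},"wy":{"type":"number"},"wz":{"type":"number"},"grip":{"type":"number"}}}}},"required":["increments"]}

```bash
mkdir -p pics; cat > h.py <<'E'
import numpy as np, cv2
from workcell import monitor, viewer, job
def snap(n,f):
    c=viewer.get_calibration(n); p,d=viewer.camera(n); cv2.imwrite(f'pics/{f}.png',p[:,:,::-1]); np.savez(f'pics/{f}.npz',p=p,d=d,**{k:np.array(v) for k,v in c.items()}); return load(f)
def load(f): return dict(np.load(f'pics/{f}.npz'))
def K(c):
    f=210/np.tan(np.radians(float(c['fovy']))/2); return np.array([[f,0,c['cx']],[0,f,c['cy']],[0,0,1]],float)
def ray(c,uv):
    q=cv2.undistortPoints(np.array(uv,float).reshape(-1,1,2),K(c),c['dist_coeffs'].astype(float)).reshape(-1,2)
    d=np.c_[q[:,0],-q[:,1],-np.ones(len(q))]; V=c['view']; R=V[:3,:3]
    return -R.T@V[:3,3], d@R
def onz(c,uv,z):
    o,d=ray(c,uv); return o+d*((z-o[2])/d[:,2])[:,None]
def bydepth(c,uv):
    o,d=ray(c,uv); uv=np.array(uv).astype(int).reshape(-1,2); return o+d*c['d'][uv[:,1],uv[:,0]][:,None]
E
python3 - <<'E'
from h import *
print(monitor.get_obs())
for n in('scene','top'):
    c=snap(n,n+'0'); print(n,c['fovy'],c['dist_coeffs'],c['view'])
a=cv2.imread('pics/scene0.png');b=cv2.imread('pics/top0.png')
E
```

```text
{'clock': 0.0, 'joint_pos': array([-1.11100992e+00,  2.41415138e-01,  3.73352286e-03,  1.33519364e+00,
        2.37794669e-05,  1.57080674e+00]), 'joint_vel': array([ 1.07456401e-03, -6.03972573e-05, -9.99249773e-04, -1.55993512e-03,
       -7.50175277e-04, -1.33481802e-03]), 'tau': array([ 1.44521811e-03, -3.72316432e+01,  2.52409887e+01,  1.71038602e-02,
        2.13392627e-04, -4.43515390e-06]), 'eef_pos': array([ 0.22160732, -0.44751005,  0.23041542]), 'tool_rot': array([ 9.73691400e-01,  2.27868331e-01, -2.25294459e-04, -1.01482358e-03]), 'ft_force': array([ 0.2008393 , -0.26680993,  0.20726987]), 'ft_torque': array([-0.0388512 ,  0.02984477,  0.04493348]), 'grasp_force': 0.0, 'grip_width': 0.08536374458661752}
scene 55.24695304341668 [0.03737358 0.         0.         0.         0.        ] [[-7.70834037e-01  6.37034698e-01 -1.29656990e-03  4.48972166e-01]
 [-3.31426475e-01 -3.99297674e-01  8.54820366e-01  1.10193198e-01]
 [ 5.44032517e-01  6.59354352e-01  5.18922403e-01 -1.37534900e+00]
 [ 0.00000000e+00  0.00000000e+00  0.00000000e+00  1.00000000e+00]]
top 46.84972874539177 [0.03758306 0.         0.         0.         0.        ] [[-0.01400371 -0.99987001  0.00799131  0.00525858]
 [ 0.99077348 -0.01279796  0.13492263 -0.57356499]
 [-0.13480282  0.009807    0.99082391 -1.28996374]
 [ 0.          0.          0.          1.        ]]
```

View pics/top0.png

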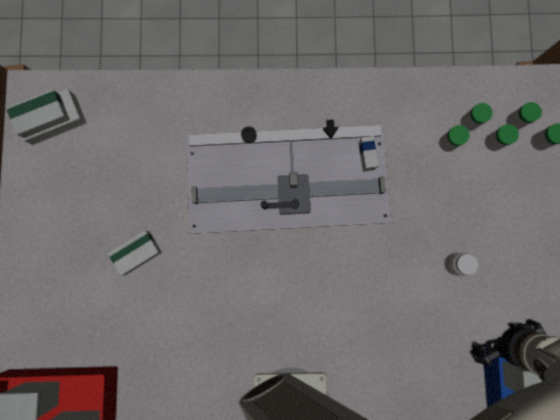

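View pics/scene0.png

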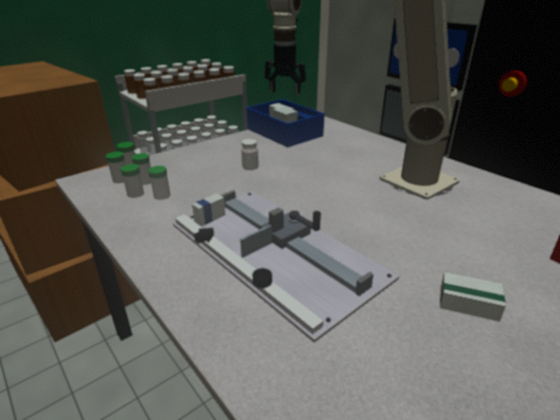

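The top view shows the carriage at about (294,193), the lever from pivot (295,204) to knob (265,205), and the stop plate tip at about (291,142). The arrow is at (331,128), the disc at (249,134), the lane carton at (370,152), the bottle at (464,264) and the table carton at (133,252). The scene view agrees: the arrow is next to the lane carton.

```bash
python3 - <<'E'
from h import *
c=load('top0')
g=c['p'].astype(int).mean(2); print(g[140:200:10,290].round(), g[134,200:380:20].round())
m=np.zeros((420,560),np.uint8); m[120:146,185:390]=(g[120:146,185:390]>1.2*np.median(g[150:225,200:270])).astype(np.uint8)
n,l,s,ce=cv2.connectedComponentsWithStats(m); print(s[1:][s[1:,4]>20])
# strip: fit line through strip pixels left/right parts
ys,xs=np.nonzero(m[:, :350]); print(len(xs))
P=onz(c,np.c_[xs,ys],.03); vx=cv2.fitLine(P[:,:2].astype(np.float32),cv2.DIST_HUBER,0,.01,.01).ravel(); print('strip line',vx, 'yaw',np.degrees(np.arctan2(-vx[0],vx[1])))
b=np.zeros_like(m); b[115:145,185:390]=(g[115:145,185:390]<55)
n,l,s,ce=cv2.connectedComponentsWithStats(b)
for i in range(1,n):
    if s[i,4]>15: print(s[i],ce[i],onz(c,ce[i],.052))
for nm,uv,z in(('knob',(265,205),.111),('pivot',(295,204),.071),('fin',(294,179),.106),('tip',(291,142),.071),('stopL',(195,195),.052),('stopR',(382,185),.052),('bottle',(464,264),.1)): print(nm,onz(c,uv,z),bydepth(c,uv))
o=cv2.resize(c['p'][110:240,180:400,::-1],None,fx=3.6,fy=3.6,interpolation=cv2.INTER_CUBIC); cv2.imwrite('pics/t0c.png',o)
w=viewer.get_calibration('wrist'); ob=monitor.get_obs()
from scipy.spatial.transform import Rotation as R
V=w['view'];cp=-V[:3,:3].T@V[:3,3]; T=R.from_quat(ob['tool_rot']).as_matrix(); print('cam in tool',T.T@(cp-ob['eef_pos']),'\n',T.T@V[:3,:3].T,w['fovy'],w['dist_coeffs']);print(T)
E
```

```text
[ 98.  94. 113. 119.  79.  77.] [133. 142. 117. 146. 147. 145. 148. 149. 147.]
[]
0Traceback (most recent call last):
  File "<stdin>", line 8, in <module>
  File "h.py", line 13, in onz
    o,d=ray(c,uv); return o+d*((z-o[2])/d[:,2])[:,None]
        ~~~^^^^^^
  File "h.py", line 9, in ray
    q=cv2.undistortPoints(np.array(uv,float).reshape(-1,1,2),K(c),c['dist_coeffs'].astype(float)).reshape(-1,2)
      ~~~~~~~~~~~~~~~~~~~^^^^^^^^^^^^^^^^^^^^^^^^^^^^^^^^^^^^^^^^^^^^^^^^^^^^^^^^^^^^^^^^^^^^^^^^
cv2.error: OpenCV(4.12.0) /io/opencv/modules/calib3d/src/undistort.dispatch.cpp:347: error: (-215:Assertion failed) CV_IS_MAT(_src) && CV_IS_MAT(_dst) && (_src->rows == 1 || _src->cols == 1) && (_dst->rows == 1 || _dst->cols == 1) && _src->cols + _src->rows - 1 == _dst->rows + _dst->cols - 1 && (CV_MAT_TYPE(_src->type) == CV_32FC2 || CV_MAT_TYPE(_src->type) == CV_64FC2) && (CV_MAT_TYPE(_dst->type) == CV_32FC2 || CV_MAT_TYPE(_dst->type) == CV_64FC2) in function 'cvUndistortPointsInternal'
```

```bash
python3 - <<'E'
from h import *
c=load('top0')
g=c['p'].astype(int).mean(2)
m=np.zeros((420,560),np.uint8); m[120:146,185:390]=(g[120:146,185:390]>134)
ys,xs=np.nonzero(m[:, :350]); print(len(xs))
P=onz(c,np.c_[xs,ys],.03); vx=cv2.fitLine(P[:,:2].astype(np.float32),cv2.DIST_HUBER,0,.01,.01).ravel(); print('strip line',vx, 'yaw',np.degrees(np.arctan2(-vx[0],vx[1])))
b=np.zeros_like(m); b[115:145,185:390]=(g[115:145,185:390]<65)
n,l,s,ce=cv2.connectedComponentsWithStats(b)
for i in range(1,n):
    if s[i,4]>15: print(s[i],ce[i],onz(c,ce[i],.052))
for nm,uv,z in(('knob',(265,205),.111),('pivot',(295,204),.071),('fin',(294,179),.106),('tip',(291,142),.071),('stopL',(195,195),.052),('stopR',(382,185),.052),('bottle',(464,264),.1)): print(nm,onz(c,uv,z),bydepth(c,uv))
o=cv2.resize(c['p'][110:240,180:400,::-1],None,fx=3.6,fy=3.6,interpolation=cv2.INTER_CUBIC); cv2.imwrite('pics/t0c.png',o)
w=viewer.get_calibration('wrist'); ob=monitor.get_obs()
from scipy.spatial.transform import Rotation as R
V=w['view'];cp=-V[:3,:3].T@V[:3,3]; T=R.from_quat(ob['tool_rot']).as_matrix(); print('cam in tool',T.T@(cp-ob['eef_pos']),'\n',T.T@V[:3,:3].T,w['fovy'],w['dist_coeffs']);print(T)
E
```

```text
1247
strip line [ 0.03894722 -0.9992413   0.7397567   0.05726253] yaw -177.76791
[323 120  15  19 154] [329.98701299 128.32467532] [[ 0.75213842 -0.11973149  0.052     ]]
[242 127  14  16 192] [248.546875   134.54166667] [[0.7372071  0.10527721 0.052     ]]
[359 141  16   4  45] [366.48888889 143.        ] [[ 0.7093502  -0.21917448  0.052     ]]
knob [[0.53462393 0.05916079 0.111     ]] [[0.5346283  0.0591623  0.11096122]]
pivot [[ 0.54076115 -0.01926445  0.071     ]] [[ 0.54109971 -0.01933349  0.06802773]]
fin [[ 0.60252199 -0.01687923  0.106     ]] [[ 0.60287195 -0.01692539  0.10389847]]
tip [[ 0.71013986 -0.01108536  0.071     ]] [[ 0.71027037 -0.01109431  0.07046897]]
stopL [[0.57100112 0.25044643 0.052     ]] [[0.57169509 0.25138935 0.04687628]]
stopR [[ 0.59188281 -0.25724797  0.052     ]] [[ 0.59252173 -0.25811468  0.04778168]]
bottle [[ 0.37761975 -0.44813396  0.1       ]] [[ 0.37761399 -0.4482911   0.09956992]]
cam in tool [ 0.08407488  0.00082647 -0.14337616] 
 [[ 8.71125957e-04  9.44545422e-01  3.28379638e-01]
 [ 9.99998993e-01 -1.19068110e-03  7.72055489e-04]
 [ 1.12023691e-03  3.28378635e-01 -9.44545508e-01]] 64.44031613629663 [-0.02780207  0.          0.          0.          0.        ]
[[ 8.96148313e-01  4.43753836e-01 -8.57008766e-04]
 [ 4.43754663e-01 -8.96146672e-01  1.71518029e-03]
 [-6.88772211e-06 -1.91735756e-03 -9.99998162e-01]]
```

View pics/t0c.png

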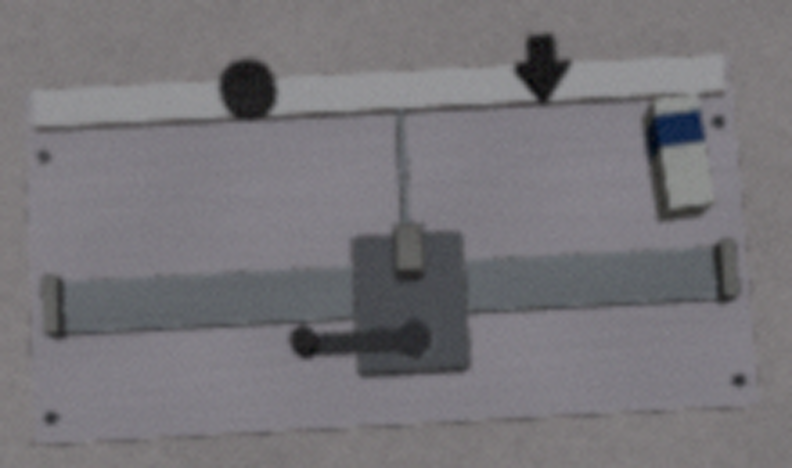

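The crop shows the arrow tip at about full-frame (330.8,138.6), the plate tip near (291,141) and the lever locked along +y. Tray yaw is about 2.3°, and fin, pivot and knob fit the given sizes. I'll move over the tray for a closer wrist view.

arm_command --increments '[{"dx": 51, "dy": -18, "dz": 1, "wz": 0.42, "grip": 0}, {"dx": 51, "dy": -18, "dz": 1, "wz": 0.42, "grip": 0}, {"dx": 51, "dy": -18, "dz": 1, "wz": 0.42, "grip": 0}, {"dx": 51, "dy": -18, "dz": 1, "wz": 0.42, "grip": 0}, {"dx": 51, "dy": -18, "dz": 1, "wz": 0.42, "grip": 0}, {"dx": 51, "dy": -18, "dz": 1, "wz": 0.42, "grip": 0}, {"dx": 51, "dy": -18, "dz": 1, "wz": 0.42, "grip": 0}, {"dx": 51, "dy": -18, "dz": 1, "wz": 0.42, "grip": 0}, {"dx": 51, "dy": -18, "dz": 1, "wz": 0.42, "grip": 0}, {"dx": 51, "dy": -18, "dz": 1, "wz": 0.42, "grip": 0}]'

```text
validation failed for argument at $.in...
```

arm_command --increments '[{"dx": 51.0, "dy": -18.0, "dz": 1.0, "wx": 0.0, "wy": 0.0, "wz": 0.42, "grip": 0.0}, {"dx": 51.0, "dy": -18.0, "dz": 1.0, "wx": 0.0, "wy": 0.0, "wz": 0.42, "grip": 0.0}, {"dx": 51.0, "dy": -18.0, "dz": 1.0, "wx": 0.0, "wy": 0.0, "wz": 0.42, "grip": 0.0}, {"dx": 51.0, "dy": -18.0, "dz": 1.0, "wx": 0.0, "wy": 0.0, "wz": 0.42, "grip": 0.0}, {"dx": 51.0, "dy": -18.0, "dz": 1.0, "wx": 0.0, "wy": 0.0, "wz": 0.42, "grip": 0.0}, {"dx": 51.0, "dy": -18.0, "dz": 1.0, "wx": 0.0, "wy": 0.0, "wz": 0.42, "grip": 0.0}, {"dx": 51.0, "dy": -18.0, "dz": 1.0, "wx": 0.0, "wy": 0.0, "wz": 0.42, "grip": 0.0}, {"dx": 51.0, "dy": -18.0, "dz": 1.0, "wx": 0.0, "wy": 0.0, "wz": 0.42, "grip": 0.0}, {"dx": 51.0, "dy": -18.0, "dz": 1.0, "wx": 0.0, "wy": 0.0, "wz": 0.42, "grip": 0.0}, {"dx": 51.0, "dy": -18.0, "dz": 1.0, "wx": 0.0, "wy": 0.0, "wz": 0.42, "grip": 0.0}]'

```text
clock: 1.1
eef_pos: [0.5586, -0.1013, 0.2219]
tool_rot: [1.0, 0.02, -0.0, 0.0]
ft_force: [0.3, -0.3, 0.5]
grip_width: -0.0005
grasp_force: 0.0
```

arm_command --increments '[{"dx": 3.5, "dy": -3.5, "dz": 0.0, "wx": 0.0, "wy": 0.0, "wz": 0.0, "grip": 0.0}, {"dx": 3.5, "dy": -3.5, "dz": 0.0, "wx": 0.0, "wy": 0.0, "wz": 0.0, "grip": 0.0}, {"dx": 3.5, "dy": -3.5, "dz": 0.0, "wx": 0.0, "wy": 0.0, "wz": 0.0, "grip": 0.0}]'

```text
clock: 1.4
eef_pos: [0.5913, -0.0655, 0.2211]
tool_rot: [1.0, 0.021, -0.001, 0.0]
ft_force: [0.1, -0.7, -1.0]
grip_width: 0.0001
grasp_force: 0.0
```

```bash
python3 - <<'E'
from h import *
print(monitor.get_obs()['eef_pos'],monitor.get_obs()['joint_vel'].round(3)); c=snap('wrist','w0')
E
```

```text
[ 0.59126823 -0.06548491  0.22105029] [-0.046 -0.032 -0.027  0.003 -0.003  0.001]
```

View pics/w0.png

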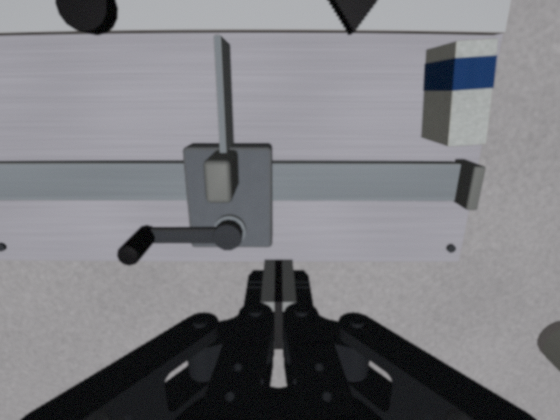

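The wrist view shows the arrow tip at about (352,34), the plate top running from (226,150) to its end near (219,37), the fin top at about (219,180), the knob at (130,250) and the pivot at (228,234).

```bash
python3 - <<'E'
from h import *
c=load('w0'); g=c['p'].astype(int).mean(2)
yaw=.040; Ux=np.array([np.cos(yaw),np.sin(yaw)]); Uy=np.array([-Ux[1],Ux[0]])
print(g[34:46:3,210:236].round().astype(int))
for r in (20,26,30,32,34,36):
    q=np.nonzero(g[r,320:385]<60)[0]+320; print(r,q.min() if len(q) else 0,q.max() if len(q) else 0)
# rail/strip edge direction: strip lower edge rows at z .03
e=[(u,np.argmin(np.gradient(cv2.GaussianBlur(g.astype(np.float32),(5,5),0)[20:50,u]))+20) for u in list(range(120,205,5))+list(range(240,330,5))+list(range(375,420,5))]
P=onz(c,e,.03)[:,:2]; v=cv2.fitLine(P.astype(np.float32),cv2.DIST_HUBER,0,.01,.01).ravel(); print('edge',v,np.degrees(np.arctan(-v[0]/v[1])))
for nm,uv,z in(('arrow .052',(352,34),.052),('arrow .03',(352,34),.03),('tip',(219.5,38),.071),('plate root',(226.5,148),.071),('fin',(220,178),.106),('pivot',(228,234),.075),('knobtop',(129,254),.111),('carr TL',(186,146),.051),('TR',(270,146),.051)): 
    p=onz(c,uv,z)[0]; print(nm,p.round(4),bydepth(c,uv)[0].round(4),'tray',(p[:2]@Ux).round(4),(p[:2]@Uy).round(4))
E
```

```text
[[156 157 156 153 147 142 140 140 142 144 149 152 154 157 156 158 157 158
  156 157 156 157 157 158 157 159]
 [159 159 155 145 134 129 130 127 128 126 116 100 111 134 150 156 160 159
  159 159 159 159 160 160 160 159]
 [157 157 154 145 136 129 128 129 128 128 115  87  61  63  75 104 130 148
  156 157 158 159 158 158 159 158]
 [158 157 154 147 136 131 128 128 128 126 117  92  66  56  53  51  57  71
   98 127 147 156 157 157 159 159]]
20 342 360
26 345 356
30 346 354
32 348 351
34 0 0
36 0 0
edge [ 0.04121645 -0.9991502   0.728107   -0.04231554] 2.3621976
arrow .052 [ 0.7244 -0.1231  0.052 ] [ 0.7306 -0.1308  0.0124] tray 0.7189 -0.152
arrow .03 [ 0.7278 -0.1274  0.03  ] [ 0.7306 -0.1308  0.0124] tray 0.7222 -0.1564
tip [ 0.714  -0.0143  0.071 ] [ 0.7137 -0.0146  0.0729] tray 0.7128 -0.0428
plate root [ 0.6264 -0.0194  0.071 ] [ 0.6261 -0.0192  0.0695] tray 0.6251 -0.0444
fin [ 0.6081 -0.0193  0.106 ] [ 0.6082 -0.0193  0.1063] tray 0.6069 -0.0436
pivot [ 0.5457 -0.0208  0.075 ] [ 0.5456 -0.0208  0.0749] tray 0.5444 -0.0426
knobtop [0.5394 0.0587 0.111 ] [0.5397 0.0584 0.1116] tray 0.5413 0.0371
carr TL [0.6233 0.0216 0.051 ] [0.622  0.0236 0.0434] tray 0.6236 -0.0033
TR [ 0.6266 -0.0572  0.051 ] [ 0.6246 -0.057   0.0383] tray 0.6238 -0.0822
```

arm_command --increments '[{"dx": -1.8, "dy": -12.4, "dz": 3.0, "wx": 0.0, "wy": 0.0, "wz": 0.0, "grip": 0.0}, {"dx": -1.8, "dy": -12.4, "dz": 5.0, "wx": 0.0, "wy": 0.0, "wz": 0.0, "grip": 0.0}, {"dx": -1.8, "dy": -12.4, "dz": 8.0, "wx": 0.0, "wy": 0.0, "wz": 0.0, "grip": 0.0}, {"dx": -1.8, "dy": -12.4, "dz": 10.0, "wx": 0.0, "wy": 0.0, "wz": 0.0, "grip": 0.0}, {"dx": -1.8, "dy": -12.4, "dz": 10.0, "wx": 0.0, "wy": 0.0, "wz": 0.0, "grip": 0.0}]'

```text
clock: 1.95
eef_pos: [0.5651, 0.0395, 0.1188]
tool_rot: [0.999, 0.032, -0.005, -0.006]
ft_force: [0.4, 0.7, 0.3]
grip_width: -0.0
grasp_force: 0.0
```

arm_command --increments '[{"dx": 0.0, "dy": 0.0, "dz": 0.0, "wx": 0.0, "wy": 0.0, "wz": 0.0, "grip": 0.0}, {"dx": 0.0, "dy": 0.0, "dz": 0.0, "wx": 0.0, "wy": 0.0, "wz": 0.0, "grip": 0.0}]'

```text
clock: 2.15
eef_pos: [0.5708, 0.0394, 0.1246]
tool_rot: [0.999, 0.032, 0.002, -0.006]
ft_force: [0.4, -0.3, -0.0]
grip_width: -0.0001
grasp_force: 0.0
```

arm_command --increments '[{"dx": 0.0, "dy": -2.2, "dz": 2.2, "wx": -0.012, "wy": 0.0, "wz": 0.024, "grip": 0.0}, {"dx": 0.0, "dy": -2.2, "dz": 4.4, "wx": -0.012, "wy": 0.0, "wz": 0.024, "grip": 0.0}, {"dx": 0.0, "dy": -2.2, "dz": 4.4, "wx": -0.012, "wy": 0.0, "wz": 0.024, "grip": 0.0}, {"dx": 0.0, "dy": -2.2, "dz": 4.4, "wx": -0.012, "wy": 0.0, "wz": 0.024, "grip": 0.0}]'

```text
clock: 2.55
eef_pos: [0.5701, 0.0442, 0.0801]
tool_rot: [0.999, 0.035, 0.0, -0.008]
ft_force: [0.9, 0.4, 0.1]
grip_width: -0.0001
grasp_force: 0.0
```

```bash
cat > arc.py <<'E'
from h import *
from scipy.spatial.transform import Rotation as R
import sys
def arc(pivot,ths,off,lead):
    """tool-frame shifts (cm) & wz for tool centre at knob(th)+off*normal(side); lead adds angle"""
    o=monitor.get_obs(); T=R.from_quat(o['tool_rot']).as_matrix(); y0=np.arctan2(T[1,0],T[0,0]); print(o['eef_pos'].round(4),'yaw',y0.round(3))
    for t in ths:
        a=t+.040; r=np.array([-np.sin(a),np.cos(a)]); n=np.array([np.cos(a),np.sin(a)])  # n: closing tangent
        p=np.array(pivot)+.08*r+off*n; d=np.r_[p-o['eef_pos'][:2],0]@T*100
        print('th %.2f dx %.1f dy %.1f wz %.2f'%(t,d[0],d[1],-(a-y0)))
E
python3 - <<'E'
from arc import *
arc((.5445,-.020),np.r_[0,.1:1.6:.1],.021,0)
E
```

```text
[0.5701 0.0442 0.0801] yaw 0.07
th 0.00 dx -0.7 dy -1.7 wz 0.03
th 0.10 dx -1.5 dy -1.9 wz -0.07
th 0.20 dx -2.3 dy -2.0 wz -0.17
th 0.30 dx -3.1 dy -2.0 wz -0.27
th 0.40 dx -3.9 dy -2.0 wz -0.37
th 0.50 dx -4.7 dy -1.9 wz -0.47
th 0.60 dx -5.5 dy -1.6 wz -0.57
th 0.70 dx -6.3 dy -1.4 wz -0.67
th 0.80 dx -7.1 dy -1.0 wz -0.77
th 0.90 dx -7.8 dy -0.5 wz -0.87
th 1.00 dx -8.4 dy -0.0 wz -0.97
th 1.10 dx -9.0 dy 0.5 wz -1.07
th 1.20 dx -9.5 dy 1.2 wz -1.17
th 1.30 dx -10.0 dy 1.8 wz -1.27
th 1.40 dx -10.4 dy 2.6 wz -1.37
th 1.50 dx -10.7 dy 3.3 wz -1.47
```

```bash
python3 - <<'E'
from h import *
o=monitor.get_obs(); print({k:np.round(o[k],4) for k in o})
E
```

```text
{'clock': np.float64(2.55), 'joint_pos': array([ 0.0691,  0.4854, -0.0478,  1.0365,  0.0155,  3.1406]), 'joint_vel': array([ 0.0048, -0.0132,  0.0193, -0.0008,  0.0013, -0.0006]), 'tau': array([ 1.27000e-02, -4.48985e+01,  2.17407e+01,  2.64000e-02,
        4.99000e-02, -3.00000e-04]), 'eef_pos': array([0.5701, 0.0442, 0.0801]), 'tool_rot': array([ 9.994e-01,  3.500e-02,  3.000e-04, -7.800e-03]), 'ft_force': array([0.899 , 0.4469, 0.1174]), 'ft_torque': array([ 0.0824, -0.0537,  0.0309]), 'grasp_force': np.float64(0.0), 'grip_width': np.float64(-0.0001)}
```

Joint 6 is at its limit there. I'll turn the tool 0.15 rad further and continue.

arm_command --increments '[{"dx": 0.2, "dy": -1.0, "dz": 0.0, "wx": -0.016, "wy": 0.0, "wz": -0.12, "grip": 0.0}, {"dx": 0.2, "dy": -1.7, "dz": 0.0, "wx": -0.016, "wy": 0.0, "wz": -0.12, "grip": 0.0}, {"dx": 0.2, "dy": -1.7, "dz": 0.0, "wx": -0.016, "wy": 0.0, "wz": -0.12, "grip": 0.0}, {"dx": 0.2, "dy": -1.7, "dz": 0.0, "wx": -0.016, "wy": 0.0, "wz": -0.12, "grip": 0.0}]'

```text
clock: 2.95
eef_pos: [0.5705, 0.0618, 0.0799]
tool_rot: [0.995, 0.095, 0.001, 0.0]
ft_force: [-0.8, -0.6, 0.4]
grip_width: -0.0001
grasp_force: 0.0
```

```bash
python3 - <<'E'
from arc import *
print(monitor.get_obs()['tool_rot'].round(4))
arc((.5445,-.020),np.r_[0,.1:1.6:.1],.021,0)
E
```

```text
[9.955e-01 9.480e-02 1.000e-03 2.000e-04]
[0.5705 0.0618 0.0799] yaw 0.19
th 0.00 dx -0.8 dy -0.1 wz 0.15
th 0.10 dx -1.6 dy -0.3 wz 0.05
th 0.20 dx -2.4 dy -0.5 wz -0.05
th 0.30 dx -3.2 dy -0.7 wz -0.15
th 0.40 dx -4.0 dy -0.7 wz -0.25
th 0.50 dx -4.9 dy -0.7 wz -0.35
th 0.60 dx -5.7 dy -0.6 wz -0.45
th 0.70 dx -6.5 dy -0.4 wz -0.55
th 0.80 dx -7.3 dy -0.1 wz -0.65
th 0.90 dx -8.0 dy 0.3 wz -0.75
th 1.00 dx -8.7 dy 0.7 wz -0.85
th 1.10 dx -9.4 dy 1.2 wz -0.95
th 1.20 dx -10.0 dy 1.7 wz -1.05
th 1.30 dx -10.5 dy 2.4 wz -1.15
th 1.40 dx -11.0 dy 3.0 wz -1.25
th 1.50 dx -11.4 dy 3.7 wz -1.35
```

arm_command --increments '[{"dx": -0.8, "dy": -0.1, "dz": 0.0, "wx": 0.0, "wy": 0.0, "wz": 0.0, "grip": 0.0}, {"dx": -1.6, "dy": -0.3, "dz": 0.0, "wx": 0.0, "wy": 0.0, "wz": -0.1, "grip": 0.0}, {"dx": -2.4, "dy": -0.5, "dz": 0.0, "wx": 0.0, "wy": 0.0, "wz": -0.2, "grip": 0.0}, {"dx": -3.2, "dy": -0.7, "dz": 0.0, "wx": 0.0, "wy": 0.0, "wz": -0.3, "grip": 0.0}, {"dx": -4.0, "dy": -0.7, "dz": 0.0, "wx": 0.0, "wy": 0.0, "wz": -0.4, "grip": 0.0}, {"dx": -4.9, "dy": -0.7, "dz": 0.0, "wx": 0.0, "wy": 0.0, "wz": -0.5, "grip": 0.0}, {"dx": -5.7, "dy": -0.6, "dz": 0.0, "wx": 0.0, "wy": 0.0, "wz": -0.6, "grip": 0.0}, {"dx": -6.5, "dy": -0.4, "dz": 0.0, "wx": 0.0, "wy": 0.0, "wz": -0.7, "grip": 0.0}, {"dx": -6.5, "dy": -0.4, "dz": 0.0, "wx": 0.0, "wy": 0.0, "wz": -0.7, "grip": 0.0}]'

```text
clock: 3.85
eef_pos: [0.5042, 0.0528, 0.0791]
tool_rot: [0.903, 0.43, -0.0, 0.0]
ft_force: [0.9, -0.6, -0.0]
grip_width: 0.0001
grasp_force: 0.0
```

```bash
python3 - <<'E'
from arc import *
o=monitor.get_obs();print(o['tool_rot'].round(4),o['ft_force'])
arc((.5445,-.020),np.r_[.7:1.6:.1],.021,0)
c=snap('wrist','w1')
E
```

```text
[ 9.027e-01  4.303e-01 -2.000e-04  2.000e-04] [ 0.91370429 -0.59939096 -0.01024918]
[0.5042 0.0528 0.0791] yaw 0.89
th 0.70 dx 0.2 dy 0.1 wz 0.15
th 0.80 dx -0.6 dy -0.2 wz 0.05
th 0.90 dx -1.4 dy -0.4 wz -0.05
th 1.00 dx -2.2 dy -0.5 wz -0.15
th 1.10 dx -3.1 dy -0.6 wz -0.25
th 1.20 dx -3.9 dy -0.5 wz -0.35
th 1.30 dx -4.7 dy -0.4 wz -0.45
th 1.40 dx -5.5 dy -0.2 wz -0.55
th 1.50 dx -6.3 dy 0.1 wz -0.65
```

View pics/w1.png

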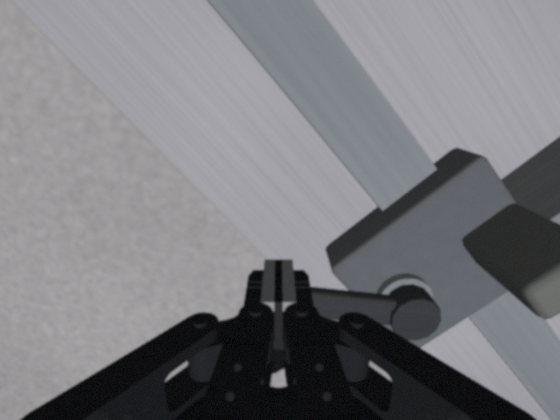

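The lever is following: its arm runs from the pivot (415,310) to behind the closed fingers at about (280,290). I'll keep pushing to the open stop.

arm_command --increments '[{"dx": -0.6, "dy": -0.2, "dz": 0.0, "wx": 0.0, "wy": 0.0, "wz": -0.1, "grip": 0.0}, {"dx": -1.4, "dy": -0.4, "dz": 0.0, "wx": 0.0, "wy": 0.0, "wz": -0.2, "grip": 0.0}, {"dx": -2.2, "dy": -0.5, "dz": 0.0, "wx": 0.0, "wy": 0.0, "wz": -0.3, "grip": 0.0}, {"dx": -3.1, "dy": -0.6, "dz": 0.0, "wx": 0.0, "wy": 0.0, "wz": -0.4, "grip": 0.0}, {"dx": -3.9, "dy": -0.5, "dz": 0.0, "wx": 0.0, "wy": 0.0, "wz": -0.5, "grip": 0.0}, {"dx": -4.7, "dy": -0.4, "dz": 0.0, "wx": 0.0, "wy": 0.0, "wz": -0.6, "grip": 0.0}, {"dx": -5.3, "dy": -0.2, "dz": 0.0, "wx": 0.0, "wy": 0.0, "wz": -0.65, "grip": 0.0}, {"dx": -5.5, "dy": -0.2, "dz": 0.0, "wx": 0.0, "wy": 0.0, "wz": -0.65, "grip": 0.0}, {"dx": -5.5, "dy": -0.2, "dz": 0.0, "wx": 0.0, "wy": 0.0, "wz": -0.65, "grip": 0.0}, {"dx": -5.5, "dy": -0.2, "dz": 0.0, "wx": 0.0, "wy": 0.0, "wz": -0.65, "grip": 0.0}]'

```text
clock: 4.9
eef_pos: [0.4697, 0.0125, 0.079]
tool_rot: [0.718, 0.696, 0.001, 0.0]
ft_force: [0.8, 4.2, 0.4]
grip_width: 0.0001
grasp_force: 2.1
```

```bash
python3 - <<'E'
from arc import *
o=monitor.get_obs();print(o['tool_rot'].round(4),o['ft_force'])
arc((.5445,-.020),np.r_[1.3,1.4],.021,0)
E
```

```text
[7.179e-01 6.962e-01 6.000e-04 1.000e-04] [0.79311114 4.21937764 0.41364244]
[0.4697 0.0125 0.079 ] yaw 1.54
th 1.30 dx 0.6 dy 0.2 wz 0.20
th 1.40 dx -0.1 dy -0.2 wz 0.10
```

arm_command --increments '[{"dx": 1.5, "dy": 0.0, "dz": 0.0, "wx": 0.0, "wy": 0.0, "wz": 0.0, "grip": 0.0}, {"dx": 1.5, "dy": 0.0, "dz": -4.0, "wx": 0.0, "wy": 0.0, "wz": 0.1, "grip": 0.0}, {"dx": 1.5, "dy": 0.0, "dz": -8.0, "wx": 0.0, "wy": 0.0, "wz": 0.25, "grip": 5.0}, {"dx": 0.0, "dy": 3.0, "dz": -12.0, "wx": 0.0, "wy": 0.0, "wz": 0.4, "grip": 5.0}, {"dx": -1.0, "dy": 6.0, "dz": -14.0, "wx": 0.0, "wy": 0.0, "wz": 0.55, "grip": 5.0}, {"dx": -2.0, "dy": 8.0, "dz": -14.0, "wx": 0.0, "wy": 0.0, "wz": 0.7, "grip": 5.0}, {"dx": -2.8, "dy": 10.0, "dz": -14.0, "wx": 0.0, "wy": 0.0, "wz": 0.85, "grip": 5.0}, {"dx": -2.8, "dy": 12.0, "dz": -14.0, "wx": 0.0, "wy": 0.0, "wz": 1.0, "grip": 5.0}, {"dx": -2.8, "dy": 13.8, "dz": -14.0, "wx": 0.0, "wy": 0.0, "wz": 1.15, "grip": 5.0}, {"dx": -2.8, "dy": 13.8, "dz": -14.0, "wx": 0.0, "wy": 0.0, "wz": 1.3, "grip": 5.0}]'

```text
clock: 5.9
eef_pos: [0.608, -0.0212, 0.2179]
tool_rot: [0.993, 0.116, -0.0, 0.001]
ft_force: [-0.0, -0.1, -0.2]
grip_width: 0.05
grasp_force: 0.0
```

```bash
python3 - <<'E'
from h import *
from scipy.spatial.transform import Rotation as R
o=monitor.get_obs();print(o['eef_pos'],o['tool_rot'].round(4),o['joint_pos'][5]); T=R.from_quat(o['tool_rot']).as_matrix(); print(np.arctan2(T[1,0],T[0,0]))
E
```

```text
[ 0.60795609 -0.02115514  0.2179011 ] [ 9.932e-01  1.164e-01 -2.000e-04  1.300e-03] 2.8748612737601436
0.2332342359365429
```

arm_command --increments '[{"dx": 0.0, "dy": 0.0, "dz": 0.0, "wx": 0.0, "wy": 0.0, "wz": 0.15, "grip": 5.0}, {"dx": 0.0, "dy": 0.0, "dz": 0.0, "wx": 0.0, "wy": 0.0, "wz": 0.192, "grip": 5.0}, {"dx": 0.0, "dy": 0.0, "dz": 0.0, "wx": 0.0, "wy": 0.0, "wz": 0.192, "grip": 5.0}, {"dx": 0.0, "dy": 0.0, "dz": 0.0, "wx": 0.0, "wy": 0.0, "wz": 0.192, "grip": 5.0}]'

```text
clock: 6.3
eef_pos: [0.6062, -0.0206, 0.2187]
tool_rot: [1.0, 0.025, -0.0, 0.001]
ft_force: [0.3, 0.1, 0.6]
grip_width: 0.05
grasp_force: 0.0
```

```bash
python3 - <<'E'
from h import *
print(monitor.get_obs()['eef_pos'],monitor.get_obs()['tool_rot'].round(4)); c=snap('wrist','w2')
E
```

```text
[ 0.60616367 -0.02058554  0.21872999] [ 9.997e-01  2.470e-02 -2.000e-04  7.000e-04]
```

View pics/w2.png

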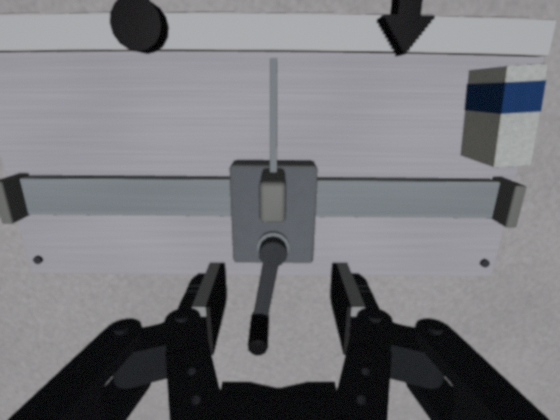

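The lever is fully open: knob at (258,348), pivot (272,248). The fin top is at (272,200), the plate end at (273,60) and the arrow tip at about (402,55).

```bash
cat > m.py <<'E'
from h import *
yaw=.0405; U=np.array([[np.cos(yaw),-np.sin(yaw)],[np.sin(yaw),np.cos(yaw)]])
def show(c,L):
    for nm,uv,z in L:
        p=onz(c,uv,z)[0]; print(nm,p.round(4),bydepth(c,uv)[0].round(4),'tray',(p[:2]@U).round(4))
E
python3 - <<'E'
from m import *
c=load('w2'); g=c['p'].astype(int).mean(2)
for r in (40,44,47,50,52,54):
    q=np.nonzero(g[r,370:440]<60)[0]+370; print(r,q.min() if len(q) else 0,q.max() if len(q) else 0)
print(g[60:120:15,266:282].astype(int)); print(g[190:210:10,255:292].astype(int))
show(c,[('tip',(273.5,61),.071),('plate mid',(274,110),.071),('fin',(272.5,200),.106),('fin front',(272.5,219),.106),('arrow52',(402,54),.052),('arrow30',(402,55),.03),('pivot',(272,248),.075)])
E
```

```text
40 389 414
44 391 411
47 392 408
50 394 406
52 394 405
54 396 400
[[153 154 150 139 129 124 124 124 125 124 127 138 149 153 155 154]
 [159 158 153 142 129 125 125 125 125 125 129 140 153 158 158 158]
 [158 157 153 142 129 125 123 124 124 123 127 137 153 157 158 157]
 [158 157 153 141 129 125 125 125 124 123 123 137 150 156 157 157]]
[[ 96  94  95  84  81  85  96 106 113 118 117 116 118 118 119 118 117 118
  119 118 118 117 119 118 118 117 114 109  97  87  79  83  93  99  99  99
   98]
 [ 97  96  93  89  83  87  95 104 109 114 115 115 117 116 117 115 117 116
  116 117 117 117 117 117 116 116 112 106  96  87  81  87  94  98  99  96
   98]]
tip [ 0.7138 -0.0125  0.071 ] [ 0.7136 -0.0125  0.0735] tray [ 0.7127 -0.0414]
plate mid [ 0.6756 -0.0147  0.071 ] [ 0.6757 -0.0147  0.0722] tray [ 0.6745 -0.042 ]
fin [ 0.6074 -0.017   0.106 ] [ 0.6077 -0.017   0.107 ] tray [ 0.6062 -0.0416]
fin front [ 0.591  -0.0177  0.106 ] [ 0.5912 -0.0177  0.1066] tray [ 0.5897 -0.0417]
arrow52 [ 0.7268 -0.1218  0.052 ] [ 0.7277 -0.1242  0.0449] tray [ 0.7213 -0.1512]
arrow30 [ 0.7286 -0.1294  0.03  ] [ 0.7304 -0.135   0.0135] tray [ 0.7227 -0.1588]
pivot [ 0.5492 -0.0187  0.075 ] [ 0.5496 -0.0186  0.0757] tray [ 0.548  -0.0409]
```

arm_command --increments '[{"dx": 0.1, "dy": -0.35, "dz": 3.5, "wx": 0.0, "wy": 0.0, "wz": 0.009, "grip": 5.0}, {"dx": 0.1, "dy": -0.35, "dz": 7.0, "wx": 0.0, "wy": 0.0, "wz": 0.009, "grip": 5.0}, {"dx": 0.1, "dy": -0.35, "dz": 10.5, "wx": 0.0, "wy": 0.0, "wz": 0.009, "grip": 5.0}, {"dx": 0.1, "dy": -0.35, "dz": 13.0, "wx": 0.0, "wy": 0.0, "wz": 0.009, "grip": 5.0}, {"dx": 0.1, "dy": -0.35, "dz": 14.5, "wx": 0.0, "wy": 0.0, "wz": 0.009, "grip": 5.0}, {"dx": 0.1, "dy": -0.35, "dz": 14.5, "wx": 0.0, "wy": 0.0, "wz": 0.009, "grip": 3.0}, {"dx": 0.1, "dy": -0.35, "dz": 14.5, "wx": 0.0, "wy": 0.0, "wz": 0.009, "grip": 1.8}, {"dx": 0.1, "dy": -0.35, "dz": 14.5, "wx": 0.0, "wy": 0.0, "wz": 0.009, "grip": 1.8}, {"dx": 0.1, "dy": -0.35, "dz": 14.5, "wx": 0.0, "wy": 0.0, "wz": 0.009, "grip": 1.8}, {"dx": 0.1, "dy": -0.35, "dz": 14.5, "wx": 0.0, "wy": 0.0, "wz": 0.009, "grip": 1.8}]'

```text
clock: 7.35
eef_pos: [0.6071, -0.0165, 0.0743]
tool_rot: [1.0, 0.02, 0.0, 0.0]
ft_force: [-1.1, 1.1, -4.2]
grip_width: 0.021
grasp_force: 62.2
```

arm_command --increments '[{"dx": 0.0, "dy": 1.3, "dz": 0.0, "wx": 0.0, "wy": 0.0, "wz": 0.0, "grip": 1.8}, {"dx": 0.0, "dy": 2.6, "dz": 0.0, "wx": 0.0, "wy": 0.0, "wz": 0.0, "grip": 1.8}, {"dx": 0.0, "dy": 3.9, "dz": 0.0, "wx": 0.0, "wy": 0.0, "wz": 0.0, "grip": 1.8}, {"dx": 0.0, "dy": 5.2, "dz": 0.0, "wx": 0.0, "wy": 0.0, "wz": 0.0, "grip": 1.8}, {"dx": 0.0, "dy": 6.5, "dz": 0.0, "wx": 0.0, "wy": 0.0, "wz": 0.0, "grip": 1.8}, {"dx": 0.0, "dy": 7.8, "dz": 0.0, "wx": 0.0, "wy": 0.0, "wz": 0.0, "grip": 1.8}, {"dx": 0.0, "dy": 9.0, "dz": 0.0, "wx": 0.0, "wy": 0.0, "wz": 0.0, "grip": 1.8}, {"dx": 0.0, "dy": 10.2, "dz": 0.0, "wx": 0.0, "wy": 0.0, "wz": 0.0, "grip": 1.8}, {"dx": 0.0, "dy": 10.7, "dz": 0.0, "wx": 0.0, "wy": 0.0, "wz": 0.0, "grip": 1.8}, {"dx": 0.0, "dy": 10.7, "dz": 0.0, "wx": 0.0, "wy": 0.0, "wz": 0.0, "grip": 1.8}]'

```text
clock: 8.35
eef_pos: [0.6115, -0.124, 0.0743]
tool_rot: [1.0, 0.02, 0.0, 0.0]
ft_force: [-1.4, 1.6, -2.4]
grip_width: 0.0212
grasp_force: 62.4
```

```bash
python3 - <<'E'
from h import *
o=monitor.get_obs();print(o['eef_pos'],o['tool_rot'].round(4),o['ft_force']); c=snap('wrist','w3'); 
E
```

```text
[ 0.61154579 -0.12400497  0.07433554] [9.998e-01 1.980e-02 3.000e-04 3.000e-04] [-1.3933513   1.56232112 -2.41092683]
```

View pics/w3.png

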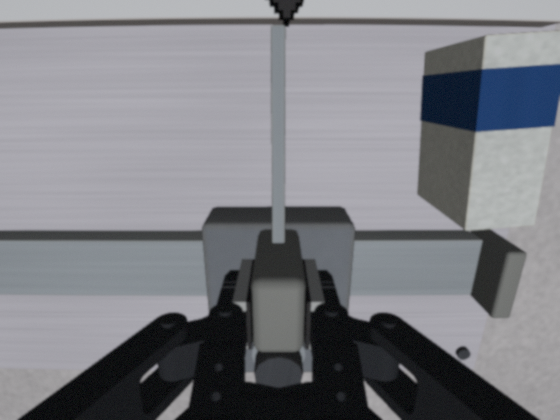

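The plate end is at about (278,28) and the arrow tip at about (286,22), so a few mm remain in -y.

```bash
cat >> m.py <<'E'
def edges(row,lo,thr):  # subpixel dark/bright span centre
    x=np.arange(len(row)); w=np.clip(thr-row,0,None); return lo+(x*w).sum()/w.sum()
def gap(c,a0=262,a1=310):
    g=cv2.GaussianBlur(c['p'].astype(np.float32).mean(2),(3,3),0)
    for r in range(4,26,3):
        q=np.nonzero(g[r,a0:a1]<75)[0]+a0; 
        if len(q): m=(q.min()+q.max())/2; print('arrow row',r,q.min(),q.max(),[ (onz(c,(m,r),z)[0][:2]@U).round(4) for z in (.03,.052)])
    for r in (35,60,90,120):
        u=edges(g[r,258:300],258,148); print('plate row',r,round(u,2),(onz(c,(u,r),.071)[0][:2]@U).round(4))
E
python3 - <<'E'
from m import *
gap(load('w3'))
c=load('w3'); print(c['p'][35].mean(1)[258:300].astype(int))
E
```

```text
arrow row 4 271 301 [array([ 0.732 , -0.1535]), array([ 0.7271, -0.1531])]
arrow row 7 275 298 [array([ 0.7306, -0.1538]), array([ 0.7259, -0.1533])]
arrow row 10 275 296 [array([ 0.7293, -0.1533]), array([ 0.7247, -0.1529])]
arrow row 13 279 293 [array([ 0.728 , -0.1536]), array([ 0.7236, -0.1531])]
arrow row 16 280 292 [array([ 0.7266, -0.1536]), array([ 0.7224, -0.1531])]
arrow row 19 279 293 [array([ 0.7253, -0.1536]), array([ 0.7212, -0.1531])]
arrow row 22 281 290 [array([ 0.7239, -0.1534]), array([ 0.72  , -0.1529])]
arrow row 25 285 287 [array([ 0.7225, -0.1536]), array([ 0.7188, -0.1532])]
plate row 35 278.06 [ 0.7119 -0.1496]
plate row 60 277.51 [ 0.7027 -0.1494]
plate row 90 277.54 [ 0.6911 -0.1494]
plate row 120 278.17 [ 0.6789 -0.1497]
[165 164 164 165 165 164 164 165 164 164 164 160 149 135 133 135 136 136
 136 134 136 136 135 135 136 134 132 137 151 160 164 165 165 165 165 164
 164 165 164 165 164 165]
```

arm_command --increments '[{"dx": 0.0, "dy": 0.2, "dz": 0.0, "wx": 0.0, "wy": 0.0, "wz": 0.0, "grip": 1.8}, {"dx": 0.0, "dy": 0.38, "dz": 0.0, "wx": 0.0, "wy": 0.0, "wz": 0.0, "grip": 1.8}, {"dx": 0.0, "dy": 0.38, "dz": 0.0, "wx": 0.0, "wy": 0.0, "wz": 0.0, "grip": 1.8}, {"dx": 0.0, "dy": 0.38, "dz": 0.0, "wx": 0.0, "wy": 0.0, "wz": 0.0, "grip": 1.8}, {"dx": 0.0, "dy": 0.38, "dz": 0.0, "wx": 0.0, "wy": 0.0, "wz": 0.0, "grip": 1.8}, {"dx": 0.0, "dy": 0.38, "dz": 0.0, "wx": 0.0, "wy": 0.0, "wz": 0.0, "grip": 1.8}]'

```text
clock: 9.0
eef_pos: [0.6117, -0.1266, 0.0743]
tool_rot: [1.0, 0.02, 0.0, -0.0]
ft_force: [-0.9, 4.3, -0.2]
grip_width: 0.021
grasp_force: 62.7
```

```bash
python3 - <<'E'
from m import *
print(monitor.get_obs()['eef_pos']); gap(snap('wrist','w4'))
E
```

```text
[ 0.61165917 -0.12659493  0.07432172]
arrow row 4 266 296 [array([ 0.732 , -0.1535]), array([ 0.7271, -0.1534])]
arrow row 7 269 292 [array([ 0.7306, -0.1533]), array([ 0.7259, -0.1532])]
arrow row 10 270 291 [array([ 0.7293, -0.1533]), array([ 0.7247, -0.1532])]
arrow row 13 274 288 [array([ 0.728 , -0.1535]), array([ 0.7236, -0.1534])]
arrow row 16 274 287 [array([ 0.7266, -0.1533]), array([ 0.7224, -0.1532])]
arrow row 19 273 288 [array([ 0.7253, -0.1533]), array([ 0.7212, -0.1532])]
arrow row 22 276 285 [array([ 0.7239, -0.1533]), array([ 0.72  , -0.1532])]
plate row 35 278.01 [ 0.7119 -0.1521]
plate row 60 277.82 [ 0.7027 -0.1521]
plate row 90 277.56 [ 0.6911 -0.152 ]
plate row 120 277.62 [ 0.6789 -0.152 ]
```

arm_command --increments '[{"dx": 0.0, "dy": 0.12, "dz": 0.0, "wx": 0.0, "wy": 0.0, "wz": 0.0, "grip": 1.8}, {"dx": 0.0, "dy": 0.12, "dz": 0.0, "wx": 0.0, "wy": 0.0, "wz": 0.0, "grip": 1.8}, {"dx": 0.0, "dy": 0.12, "dz": 0.0, "wx": 0.0, "wy": 0.0, "wz": 0.0, "grip": 1.8}, {"dx": 0.0, "dy": 0.12, "dz": 0.0, "wx": 0.0, "wy": 0.0, "wz": 0.0, "grip": 1.8}]'

```text
clock: 9.45
eef_pos: [0.6117, -0.128, 0.0743]
tool_rot: [1.0, 0.02, 0.0, -0.0]
ft_force: [-2.0, 4.8, -0.8]
grip_width: 0.0208
grasp_force: 62.7
```

```bash
python3 - <<'E'
from m import *
o=monitor.get_obs();print(o['eef_pos'],o['ft_force']); gap(snap('wrist','w5'))
E
```

```text
[ 0.61172569 -0.12800663  0.07433795] [-2.00922207  4.75085479 -0.75070843]
arrow row 4 263 293 [array([ 0.732 , -0.1534]), array([ 0.7271, -0.1535])]
arrow row 7 266 289 [array([ 0.7306, -0.1532]), array([ 0.7259, -0.1532])]
arrow row 10 267 288 [array([ 0.7293, -0.1532]), array([ 0.7247, -0.1532])]
arrow row 13 271 285 [array([ 0.728 , -0.1534]), array([ 0.7236, -0.1535])]
arrow row 16 271 284 [array([ 0.7266, -0.1532]), array([ 0.7224, -0.1532])]
arrow row 19 271 285 [array([ 0.7253, -0.1534]), array([ 0.7212, -0.1535])]
arrow row 22 273 282 [array([ 0.7239, -0.1532]), array([ 0.72  , -0.1532])]
plate row 35 277.53 [ 0.7119 -0.1533]
plate row 60 277.79 [ 0.7027 -0.1534]
plate row 90 277.55 [ 0.6911 -0.1533]
plate row 120 277.75 [ 0.6789 -0.1534]
```

Aligned: plate -153.3 mm and arrow -153.3 mm along the rail. Now I'll release and lift.

arm_command --increments '[{"dx": 0.0, "dy": 0.0, "dz": 0.0, "wx": 0.0, "wy": 0.0, "wz": 0.0, "grip": 2.8}, {"dx": 0.0, "dy": 0.0, "dz": 0.0, "wx": 0.0, "wy": 0.0, "wz": 0.0, "grip": 4.0}, {"dx": 0.0, "dy": 0.0, "dz": 0.0, "wx": 0.0, "wy": 0.0, "wz": 0.0, "grip": 4.0}, {"dx": 0.0, "dy": 0.0, "dz": -3.0, "wx": 0.0, "wy": 0.0, "wz": 0.0, "grip": 4.0}, {"dx": 0.0, "dy": 0.0, "dz": -7.0, "wx": 0.0, "wy": 0.0, "wz": 0.0, "grip": 4.0}, {"dx": 0.0, "dy": 0.0, "dz": -11.0, "wx": 0.0, "wy": 0.0, "wz": 0.0, "grip": 4.0}, {"dx": 0.0, "dy": 0.0, "dz": -14.0, "wx": 0.0, "wy": 0.0, "wz": 0.0, "grip": 4.0}, {"dx": 0.0, "dy": 0.0, "dz": -14.0, "wx": 0.0, "wy": 0.0, "wz": 0.0, "grip": 4.0}, {"dx": 0.0, "dy": 0.0, "dz": -14.0, "wx": 0.0, "wy": 0.0, "wz": 0.0, "grip": 4.0}]'

```text
clock: 10.4
eef_pos: [0.6125, -0.1291, 0.2154]
tool_rot: [1.0, 0.02, 0.002, 0.001]
ft_force: [0.2, 0.1, -0.1]
grip_width: 0.04
grasp_force: 0.0
```

```bash
python3 - <<'E'
from arc import *
from m import *
c=snap('wrist','w6'); g=c['p'].astype(int).mean(2)
r=70; print(g[r,255:300].astype(int))
k=(g[320:380,225:300]<45).astype(np.uint8); n,l,s,ce=cv2.connectedComponentsWithStats(k); i=1+np.argmax(s[1:,4]); print(s[i]+[225,320,0,0,0],ce[i]+[225,320])
for r in range(40,60,3):
    q=np.nonzero(g[r,250:320]<70)[0]+250
    if len(q): print('arrow',r,q.min(),q.max(),[(onz(c,((q.min()+q.max())/2,r),z)[0][:2]@U).round(4) for z in(.03,.052)])
for r in (64,80,100,120): u=edges(g[r,258:296],258,145); print('plate',r,u.round(1),(onz(c,(u,r),.071)[0][:2]@U).round(4))
arc((.549,-.1304),[1.4],-.034,0)
E
```

```text
[159 160 158 159 159 160 160 159 159 159 160 159 160 158 159 159 155 147
 136 131 128 128 129 129 131 143 155 158 160 159 161 160 161 160 159 160
 159 161 160 160 160 160 160 159 160]
[254 320  18  39 637] [262.855573   338.74882261]
arrow 40 265 287 [array([ 0.7359, -0.1531]), array([ 0.7329, -0.1532])]
arrow 43 268 284 [array([ 0.7334, -0.1531]), array([ 0.7306, -0.1532])]
arrow 46 270 282 [array([ 0.731 , -0.1531]), array([ 0.7283, -0.1532])]
arrow 49 271 281 [array([ 0.7285, -0.1531]), array([ 0.7259, -0.1532])]
arrow 52 273 279 [array([ 0.726 , -0.1531]), array([ 0.7236, -0.1532])]
arrow 55 275 277 [array([ 0.7235, -0.1531]), array([ 0.7213, -0.1532])]
plate 64 276.3 [ 0.7127 -0.1535]
plate 80 276.3 [ 0.7007 -0.1534]
plate 100 276.2 [ 0.6851 -0.1534]
plate 120 276.0 [ 0.669  -0.1532]
[ 0.6116 -0.1289  0.2138] yaw 0.04
th 1.40 dx -14.7 dy 1.9 wz -1.40
```

View pics/w6.png

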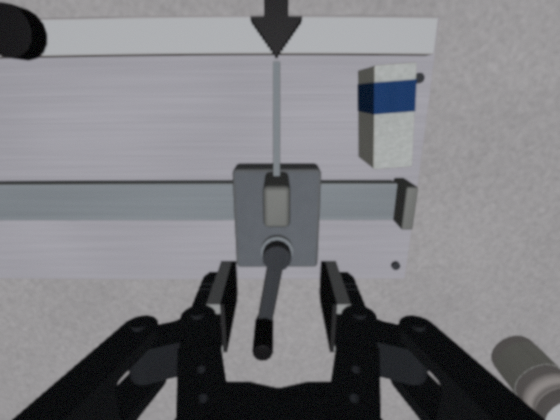

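The plate is still in line with the arrow after release. The lever is open, with its knob top at about (262,350). Next I'll close the fingers and go to the knob's -y side.

arm_command --increments '[{"dx": -3.0, "dy": 1.9, "dz": 0.0, "wx": 0.0, "wy": 0.0, "wz": -0.14, "grip": 0.0}, {"dx": -6.0, "dy": 1.9, "dz": 0.0, "wx": 0.0, "wy": 0.0, "wz": -0.28, "grip": 0.0}, {"dx": -9.0, "dy": 1.9, "dz": 0.0, "wx": 0.0, "wy": 0.0, "wz": -0.42, "grip": 0.0}, {"dx": -12.0, "dy": 1.9, "dz": 0.0, "wx": 0.0, "wy": 0.0, "wz": -0.56, "grip": 0.0}, {"dx": -14.7, "dy": 1.9, "dz": 0.0, "wx": 0.0, "wy": 0.0, "wz": -0.7, "grip": 0.0}, {"dx": -14.7, "dy": 1.9, "dz": 0.0, "wx": 0.0, "wy": 0.0, "wz": -0.84, "grip": 0.0}, {"dx": -14.7, "dy": 1.9, "dz": 0.0, "wx": 0.0, "wy": 0.0, "wz": -0.98, "grip": 0.0}, {"dx": -14.7, "dy": 1.9, "dz": 0.0, "wx": 0.0, "wy": 0.0, "wz": -1.12, "grip": 0.0}, {"dx": -14.7, "dy": 1.9, "dz": 0.0, "wx": 0.0, "wy": 0.0, "wz": -1.26, "grip": 0.0}, {"dx": -14.7, "dy": 1.9, "dz": 0.0, "wx": 0.0, "wy": 0.0, "wz": -1.4, "grip": 0.0}]'

```text
clock: 11.45
eef_pos: [0.4644, -0.1533, 0.2122]
tool_rot: [0.75, 0.661, -0.001, -0.001]
ft_force: [0.2, 0.7, 0.4]
grip_width: -0.0
grasp_force: 0.0
```

```bash
python3 - <<'E'
from arc import *
from m import *
show(load('w6'),[('knob',(262,351),.111),('hub',(276,255),.08)])
arc((.549,-.1304),[1.4],-.034,0)
E
```

```text
knob [ 0.4691 -0.121   0.111 ] [ 0.4699 -0.1211  0.1118] tray [ 0.4638 -0.1399]
hub [ 0.5533 -0.1307  0.08  ] [ 0.5503 -0.1308  0.0742] tray [ 0.5475 -0.153 ]
[ 0.4644 -0.1533  0.2122] yaw 1.446
th 1.40 dx -0.0 dy 0.1 wz 0.01
```

Knob is where predicted. Descend.

arm_command --increments '[{"dx": -0.2, "dy": 0.1, "dz": 4.0, "wx": 0.0, "wy": 0.0, "wz": 0.0, "grip": 0.0}, {"dx": -0.2, "dy": 0.1, "dz": 8.0, "wx": 0.0, "wy": 0.0, "wz": 0.0, "grip": 0.0}, {"dx": -0.2, "dy": 0.1, "dz": 12.0, "wx": 0.0, "wy": 0.0, "wz": 0.0, "grip": 0.0}, {"dx": -0.2, "dy": 0.1, "dz": 13.3, "wx": 0.0, "wy": 0.0, "wz": 0.0, "grip": 0.0}, {"dx": -0.2, "dy": 0.1, "dz": 13.3, "wx": 0.0, "wy": 0.0, "wz": 0.0, "grip": 0.0}, {"dx": -0.2, "dy": 0.1, "dz": 13.3, "wx": 0.0, "wy": 0.0, "wz": 0.0, "grip": 0.0}]'

```text
clock: 12.05
eef_pos: [0.4657, -0.1555, 0.0803]
tool_rot: [0.752, 0.659, -0.0, -0.001]
ft_force: [0.4, -0.0, 0.7]
grip_width: -0.0
grasp_force: 0.0
```

```bash
python3 - <<'E'
from arc import *
print(monitor.get_obs()['ft_force'])
arc((.549,-.1304),np.arange(1.4,-.11,-.1),-.021,0)
E
```

```text
[ 0.40782936 -0.02152692  0.66014757]
[ 0.4657 -0.1555  0.0803] yaw 1.44
th 1.40 dx 1.5 dy -0.1 wz -0.00
th 1.30 dx 2.3 dy -0.2 wz 0.10
th 1.20 dx 3.1 dy -0.3 wz 0.20
th 1.10 dx 3.9 dy -0.3 wz 0.30
th 1.00 dx 4.8 dy -0.3 wz 0.40
th 0.90 dx 5.6 dy -0.1 wz 0.50
th 0.80 dx 6.4 dy 0.1 wz 0.60
th 0.70 dx 7.1 dy 0.5 wz 0.70
th 0.60 dx 7.8 dy 0.8 wz 0.80
th 0.50 dx 8.5 dy 1.3 wz 0.90
th 0.40 dx 9.2 dy 1.8 wz 1.00
th 0.30 dx 9.7 dy 2.4 wz 1.10
th 0.20 dx 10.3 dy 3.1 wz 1.20
th 0.10 dx 10.7 dy 3.8 wz 1.30
th -0.00 dx 11.1 dy 4.5 wz 1.40
th -0.10 dx 11.4 dy 5.3 wz 1.50
```

arm_command --increments '[{"dx": 0.7, "dy": 0.0, "dz": 0.0, "wx": 0.0, "wy": 0.0, "wz": 0.0, "grip": 0.0}, {"dx": 1.2, "dy": -0.1, "dz": 0.0, "wx": 0.0, "wy": 0.0, "wz": 0.0, "grip": 0.0}, {"dx": 1.5, "dy": -0.1, "dz": 0.0, "wx": 0.0, "wy": 0.0, "wz": 0.0, "grip": 0.0}, {"dx": 1.9, "dy": -0.1, "dz": 0.0, "wx": 0.0, "wy": 0.0, "wz": 0.05, "grip": 0.0}, {"dx": 2.3, "dy": -0.2, "dz": 0.0, "wx": 0.0, "wy": 0.0, "wz": 0.1, "grip": 0.0}, {"dx": 2.7, "dy": -0.2, "dz": 0.0, "wx": 0.0, "wy": 0.0, "wz": 0.15, "grip": 0.0}, {"dx": 3.1, "dy": -0.3, "dz": 0.0, "wx": 0.0, "wy": 0.0, "wz": 0.2, "grip": 0.0}, {"dx": 3.5, "dy": -0.3, "dz": 0.0, "wx": 0.0, "wy": 0.0, "wz": 0.25, "grip": 0.0}, {"dx": 3.9, "dy": -0.3, "dz": 0.0, "wx": 0.0, "wy": 0.0, "wz": 0.3, "grip": 0.0}, {"dx": 4.8, "dy": -0.3, "dz": 0.0, "wx": 0.0, "wy": 0.0, "wz": 0.4, "grip": 0.0}]'

```text
clock: 13.05
eef_pos: [0.4703, -0.1082, 0.0818]
tool_rot: [0.869, 0.495, 0.0, 0.002]
ft_force: [0.6, -2.4, 0.6]
grip_width: -0.0004
grasp_force: 0.8
```

```bash
python3 - <<'E'
from arc import *
print(monitor.get_obs()['ft_force'])
snap('wrist','w7')
arc((.549,-.1304),np.arange(1.0,-.11,-.1),-.021,0)
E
```

```text
[ 0.55258806 -2.36669286  0.55882832]
[ 0.4703 -0.1067  0.0817] yaw 1.034
th 1.00 dx -0.2 dy -0.0 wz -0.01
th 0.90 dx 0.6 dy -0.2 wz 0.09
th 0.80 dx 1.5 dy -0.3 wz 0.19
th 0.70 dx 2.3 dy -0.3 wz 0.29
th 0.60 dx 3.1 dy -0.2 wz 0.39
th 0.50 dx 3.9 dy -0.1 wz 0.49
th 0.40 dx 4.7 dy 0.2 wz 0.59
th 0.30 dx 5.5 dy 0.5 wz 0.69
th 0.20 dx 6.2 dy 0.9 wz 0.79
th 0.10 dx 6.9 dy 1.3 wz 0.89
th 0.00 dx 7.5 dy 1.8 wz 0.99
th -0.10 dx 8.1 dy 2.4 wz 1.09
```

arm_command --increments '[{"dx": 0.6, "dy": -0.2, "dz": 0.0, "wx": 0.0, "wy": 0.0, "wz": 0.09, "grip": 0.0}, {"dx": 1.5, "dy": -0.3, "dz": 0.0, "wx": 0.0, "wy": 0.0, "wz": 0.19, "grip": 0.0}, {"dx": 2.3, "dy": -0.3, "dz": 0.0, "wx": 0.0, "wy": 0.0, "wz": 0.29, "grip": 0.0}, {"dx": 3.1, "dy": -0.2, "dz": 0.0, "wx": 0.0, "wy": 0.0, "wz": 0.39, "grip": 0.0}, {"dx": 3.9, "dy": -0.1, "dz": 0.0, "wx": 0.0, "wy": 0.0, "wz": 0.49, "grip": 0.0}, {"dx": 4.7, "dy": 0.2, "dz": 0.0, "wx": 0.0, "wy": 0.0, "wz": 0.59, "grip": 0.0}, {"dx": 5.5, "dy": 0.5, "dz": 0.0, "wx": 0.0, "wy": 0.0, "wz": 0.69, "grip": 0.0}, {"dx": 6.2, "dy": 0.9, "dz": 0.0, "wx": 0.0, "wy": 0.0, "wz": 0.79, "grip": 0.0}, {"dx": 6.9, "dy": 1.3, "dz": 0.0, "wx": 0.0, "wy": 0.0, "wz": 0.89, "grip": 0.0}, {"dx": 7.2, "dy": 1.6, "dz": 0.0, "wx": 0.0, "wy": 0.0, "wz": 0.94, "grip": 0.0}]'

```text
clock: 14.1
eef_pos: [0.5198, -0.053, 0.0813]
tool_rot: [0.999, 0.05, 0.0, 0.0]
ft_force: [-1.4, 1.0, 1.6]
grip_width: -0.0006
grasp_force: 0.8
```

```bash
python3 - <<'E'
from arc import *
print(monitor.get_obs()['ft_force'])
arc((.549,-.1304),[.1,.05,0,-.05],-.021,0)
E
```

```text
[-1.39307204  0.99175625  1.55320489]
[ 0.5198 -0.053   0.0813] yaw 0.1
th 0.10 dx -0.3 dy 0.1 wz -0.04
th 0.05 dx 0.1 dy -0.0 wz 0.01
th 0.00 dx 0.5 dy -0.1 wz 0.06
th -0.05 dx 0.9 dy -0.2 wz 0.11
```

Push on in small steps to the stop, watching the force.

arm_command --increments '[{"dx": 0.2, "dy": 0.0, "dz": 0.0, "wx": 0.0, "wy": 0.0, "wz": 0.03, "grip": 0.0}, {"dx": 0.4, "dy": -0.1, "dz": 0.0, "wx": 0.0, "wy": 0.0, "wz": 0.05, "grip": 0.0}, {"dx": 0.5, "dy": -0.1, "dz": 0.0, "wx": 0.0, "wy": 0.0, "wz": 0.05, "grip": 0.0}, {"dx": 0.6, "dy": -0.1, "dz": 0.0, "wx": 0.0, "wy": 0.0, "wz": 0.05, "grip": 0.0}, {"dx": 0.6, "dy": -0.1, "dz": 0.0, "wx": 0.0, "wy": 0.0, "wz": 0.05, "grip": 0.0}]'

```text
clock: 14.6
eef_pos: [0.5228, -0.0522, 0.081]
tool_rot: [1.0, 0.025, -0.002, 0.0]
ft_force: [-7.7, -1.2, 6.3]
grip_width: 0.0002
grasp_force: 4.0
```

arm_command --increments '[{"dx": -1.5, "dy": 0.0, "dz": 0.0, "wx": 0.0, "wy": 0.0, "wz": 0.0, "grip": 0.0}, {"dx": -3.0, "dy": 0.0, "dz": 0.0, "wx": 0.0, "wy": 0.0, "wz": 0.0, "grip": 0.0}, {"dx": -3.0, "dy": 1.0, "dz": -5.0, "wx": 0.0, "wy": 0.0, "wz": 0.0, "grip": 0.0}, {"dx": -2.0, "dy": 4.0, "dz": -10.0, "wx": 0.0, "wy": 0.0, "wz": 0.0, "grip": 0.0}, {"dx": 2.0, "dy": 7.0, "dz": -13.0, "wx": 0.0, "wy": 0.0, "wz": 0.0, "grip": 0.0}, {"dx": 6.0, "dy": 8.0, "dz": -14.0, "wx": 0.0, "wy": 0.0, "wz": 0.0, "grip": 0.0}, {"dx": 8.5, "dy": 8.0, "dz": -14.0, "wx": 0.0, "wy": 0.0, "wz": 0.0, "grip": 0.0}, {"dx": 8.5, "dy": 8.0, "dz": -14.0, "wx": 0.0, "wy": 0.0, "wz": 0.0, "grip": 0.0}, {"dx": 8.5, "dy": 8.0, "dz": -14.0, "wx": 0.0, "wy": 0.0, "wz": 0.0, "grip": 0.0}]'

```text
clock: 15.5
eef_pos: [0.6145, -0.1274, 0.2202]
tool_rot: [1.0, 0.026, -0.0, -0.0]
ft_force: [-0.9, 0.7, -0.6]
grip_width: -0.0
grasp_force: 0.0
```

```bash
python3 - <<'E'
from m import *
o=monitor.get_obs(); print(o['eef_pos'],o['ft_force'])
c=snap('wrist','w8'); g=c['p'].astype(int).mean(2)
for r in range(34,62,3):
    q=np.nonzero(g[r,240:320]<70)[0]+240
    if len(q): print('arrow',r,q.min(),q.max(),[(onz(c,((q.min()+q.max())/2,r),z)[0][:2]@U).round(4) for z in(.03,.052)])
for r in (66,80,100,120): u=edges(g[r,255:300],255,145); print('plate',r,u.round(1),(onz(c,(u,r),.071)[0][:2]@U).round(4))
E
```

```text
[ 0.61453863 -0.12743392  0.22016832] [-0.86327491  0.67254316 -0.56136917]
arrow 34 264 296 [array([ 0.7427, -0.1532]), array([ 0.7394, -0.1532])]
arrow 37 266 294 [array([ 0.7402, -0.1532]), array([ 0.7371, -0.1532])]
arrow 40 268 292 [array([ 0.7377, -0.1533]), array([ 0.7348, -0.1532])]
arrow 43 270 290 [array([ 0.7352, -0.1533]), array([ 0.7325, -0.1533])]
arrow 46 272 287 [array([ 0.7327, -0.1529]), array([ 0.7301, -0.1529])]
arrow 49 275 285 [array([ 0.7302, -0.1534]), array([ 0.7278, -0.1533])]
arrow 52 277 283 [array([ 0.7277, -0.1534]), array([ 0.7254, -0.1533])]
arrow 55 277 282 [array([ 0.7251, -0.153 ]), array([ 0.723 , -0.1529])]
plate 66 280.3 [ 0.713  -0.1537]
plate 80 279.7 [ 0.7023 -0.1533]
plate 100 278.9 [ 0.6865 -0.1529]
plate 120 278.9 [ 0.6701 -0.153 ]
```

View pics/w8.png

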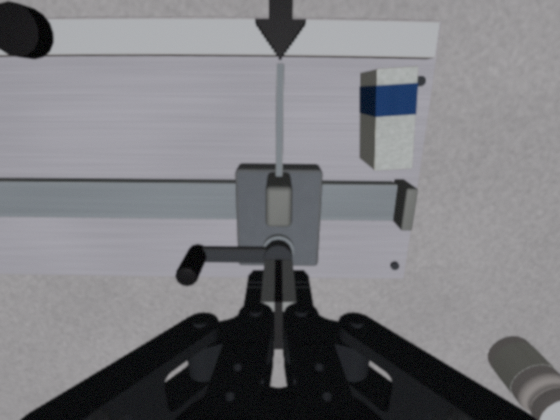

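The plate is still on the arrow at (280,58), and the lever lies parallel to the rail. I'll check its angle, then hand in if it is below 0.1 rad.

```bash
python3 - <<'E'
from m import *
c=load('w8'); g=c['p'].astype(int).mean(2)
P=[]
for u in range(210,234,2):
    e=g[235:275,u]; q=np.nonzero(e<80)[0]+235; P.append((u,(q.min()+q.max())/2))
W=onz(c,P,.071)[:,:2]@U; s=np.polyfit(W[:,1],W[:,0],1)[0]; a=-np.arctan(s)
k=onz(c,(187,274),.111)[0][:2]@U; print('arm angle',a*-1,a,'knob tray',k,'pivot expected x ~',.549*U[0,0]-.1304*U[1,0])
if abs(a)<.1: print(job.job_done())
E
```

```text
arm angle -0.013429255231021467 0.013429255231021467 knob tray [ 0.54308658 -0.07495111] pivot expected x ~ 0.5432700565446434
the job is handed in; nothing more can be done
None
```

The job is handed in. The last wrist view showed the stop plate tip within about 0.5 mm of the arrow's point, the lever locked at about 0.01 rad, the cartons and bottle not touched, and the arm clear, at about 15.5 s of the 64 s.

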